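Sort the fittings after a filtration run

TASK

Tidy up after the filtration run: put both rubber stoppers in the round dish, the larger screw cap in the longer bay of the divided tray and the smaller cap in its shorter bay, and the sample bottle in the square carrier. Each must end upright as it stands now, flat on the floor of its place and not on a rim or on another piece. Leave the conical flask and the amber filter cup where they stand, and do not let the bottle fall over on the way.

Things in the scene. Friction and masses are not known exactly. Their poses are not given: they have to be found in the camera images.
- stopper_large: Larger black rubber stopper, loose: a round cone frustum, 38 high, narrow end down (diameter 32 at the foot, 40 at the top), a small hole mark in the top. About 45 g. All sizes in mm. Origin: centre of its underside, z up; starts standing upright on the bench.
- stopper_small: Smaller black rubber stopper, loose: cone frustum 30 high, narrow end down (diameter 20 at the foot, 26 at the top). About 18 g. All sizes in mm. Origin: centre of its underside, z up; starts standing upright on the bench.
- cap_large: Larger white ribbed screw cap, loose: a flat solid-sided disc, diameter 50, 26 high, closed top up. About 22 g. All sizes in mm. Origin: centre of its underside, z up; starts standing upright on the bench.
- cap_small: Smaller white ribbed screw cap, loose: diameter 36, 24 high, closed top up. About 14 g. All sizes in mm. Origin: centre of its underside, z up; starts standing upright on the bench.
- bottle: Small white plastic sample bottle with its cap screwed on, loose: body diameter 44 up to height 54, then a shoulder tapering to the neck at 62, then a cap of diameter 30 up to the total height of 80; a paper band round the body. About 80 g. All sizes in mm. Origin: centre of its underside, z up; starts standing upright on the bench.
- dish: Round shallow blue-glazed ceramic dish, fixed to the bench: outer diameter 150, rim 16 high, wall 4 (inner diameter 142), floor 5 thick. Place of the rubber stoppers. All sizes in mm. Origin: centre of its underside; z up.
- cap_tray: Long rectangular aluminium tray with a cross wall, fixed to the bench: 110 (its x) by 200 (its y), 16 high, walls 4, floor 4 thick. The cross wall, 4 thick and as high as the rim, makes two unequal bays: the longer bay (102 by 108 inside) is centred 42 from the origin towards the tray's +y, the shorter bay (102 by 80 inside) is centred 56 from the origin towards -y. Place of the screw caps. All sizes in mm. Origin: centre of its underside; z up.
- carrier: Square grey plastic bottle carrier, an open box fixed to the bench: 96 by 96 outside, 25 high, walls 4 (88 by 88 inside), floor 4 thick. Place of the bottle. All sizes in mm. Origin: centre of its underside; axes along its sides, z up.
- flask: Bystander: conical glass flask with a yellow sample, loose: diameter 84 at the base, 138 high. All sizes in mm. Origin: centre of its underside.
- filter_cup: Bystander: amber filter cup on a white foot, loose: diameter 75, 95 high. All sizes in mm. Origin: centre of its underside.

How it is judged:
At the end, for the whole second after the job is handed in: Stoppers in the dish (centres within 58 mm, large, and 63 mm, small, of its centre), larger cap in the longer bay, smaller cap in the shorter bay, bottle in the carrier: each within the walls, underside within about 5 mm of that floor, tilted under 0.15 rad, slower than 20 mm/s (horizontal distance between stopper_large and dish below 0.058 m and z of stopper_large in the frame of dish between 0.001 and 0.01 m and horizontal distance between stopper_small and dish below 0.063 m and z of stopper_small in the frame of dish between 0.001 and 0.01 m and x of cap_large in the frame of cap_tray between -0.028 and 0.028 m and y of cap_large in the frame of cap_tray between 0.011 and 0.073 m and z of cap_large in the frame of cap_tray between 0.001 and 0.009 m and x of cap_small in the frame of cap_tray between -0.035 and 0.035 m and y of cap_small in the frame of cap_tray between -0.08 and -0.032 m and z of cap_small in the frame of cap_tray between 0.001 and 0.009 m and x of bottle in the frame of carrier between -0.024 and 0.024 m and y of bottle in the frame of carrier between -0.024 and 0.024 m and z of bottle in the frame of carrier between 0.001 and 0.009 m and angle between each of stopper_large, stopper_small, cap_large, cap_small, bottle's own z axis and vertical below 0.15 rad and linear speed of each of stopper_large, stopper_small, cap_large, cap_small, bottle below 0.02 m/s); the robot touches nothing.
It fails at once if the flask or the filter cup is moved more than 20 mm or tipped (distance of any of flask, filter_cup from where it was at the start of the episode above 0.02 m or angle between any of flask, filter_cup's own z axis and vertical above 0.3 rad).
It fails at once if the bottle falls over (angle between bottle's own z axis and vertical above 1.1 rad).
It also fails if it takes over 120 s, if anything falls off the work surface, if the arm or the gripper's body presses on something with over 40 N, if the wrist force passes 120 N, or if a joint passes its speed limit or range.

ROBOT

A 7-joint arm with a two-finger parallel gripper is mounted at the origin on the work surface. World frame = base frame: x ahead of the robot, y to its left, z up, the work surface at z = 0. Lengths are in m, angles in rad, forces in N, time in s.
With the tool pointing down it reaches from about 0.35 to 0.9 m from the base axis. Payload 7.2 kg.
Tool frame: the origin (TCP) lies at the very end of the fingers, on their centre line; the grasp point (between the pads) lies 19 mm behind it (pinch_z is the distance from the TCP to the grasp point, in m); z points along the fingers, y is the line along which they close (so a half turn about z gives the same grasp; the last joint's range is limited). The gripper opens to 88 mm and grips with 3 to 60 N. Pads are 20 mm wide; open, the fingers measure 115 mm over their backs; the gripper's body (75 mm by 178 mm) begins 61 mm behind the grasp point.
Start: joints at [-1.337, 0.411, -0.013, 1.596, 0.006, 1.134, -0.082], TCP at [0.186, 0.597, 0.223] pointing down, gripper open.
Joint ranges: [-2.95, 2.95], [-0.29, 1.99], [-1.47, 1.44], [0.14, 2.54], [-1.03, 4.17], [0.13, 1.85], [-2.86, 2.86]. Speed limits (rad/s): [2.39, 2.39, 3.01, 3.01, 3.14, 3.14, 3.14].

INTERFACE

Orientations are given as a rotation vector (axis times angle).
In Python, from plant import * gives the robot as it stands. The module is installed in compiled form; this text tells all that it offers.
- The arm moves only by the tool step_arm, never from a script. Its argument "motion" is a list of rows, each an object with "translation": the shift along the world's x, y, z in cm, a list of three; "spin": the turn about the world's z in degrees. A call has 1 to 5 rows; each row is the pose to reach, as a shift and turn from the pose commanded when the call began; what a row does not reach only later rows make up. A row lasts 1/10 s, in which the tool goes at most 50 mm and 8.59 degrees, less where a joint would pass 70% of its speed; a pose out of reach is approached as far as the arm can. A call with a gripper value outside its range is refused whole. "fingers" is the finger opening in cm, from 0 to 8.78, set as the call begins (left out, the last holds). The fingers move at their own pace and stop on an object; "squeeze" is the grip in N (left out, the last holds). Time passes only in rows, so rows that repeat a pose let the fingers close. It gives the time, the measured TCP pose, the force, the opening and the grip force at its end, in the units of the state.
- get_obs(): the state, without advancing time (a new reading comes with each control period).
- capture(name): name is "scene" or "side" or "wrist"; returns a dict with "frame" (384x512x3 uint8, red, green, blue), "z_map" (384x512 float32, m along the optical axis (not along the pixel's ray), 0 where there is no reading), "intrinsics" (3x3 intrinsics, pixels), "R" (3x3) and "t" (3): a world point X has camera coordinates R X + t. Camera axes: x right, y down, z forward; pixel columns grow to the right and rows downward; lengths in m; the calibration is good to about 2 mm. A picture is of the moment at which its call begins.
- close_job(): hands the job in; it is judged then, once.
The state is a dict: "time_s": time; "joints": joint angles; "qvel": joint speeds; "joint_efforts": joint torques, N m; "tcp_pos": TCP position; "ee_rot": TCP orientation; "force": force on the tool from outside, world axes, zero at the start; "moment": the same for the moment, N m; "width": opening from 0.0 (shut) to 1.0 (fully open); "gripper_force": force on a finger pad.
Only numpy, scipy, OpenCV 4.12 (cv2) and the standard library are available. Lean on these libraries where they do the work, as an engineer would, in place of code of your own. Each camera call takes 0.05 s, during which the arm holds its last target. There are 200 camera calls.

## Working session

There is one attempt and no reset: what is moved stays moved. The work goes in short steps, Python scripts to look and compute and a tool call to move; the robot and the scene stay as the last step left them, time stands still between calls to the robot, and variables do not carry over. Pictures are saved under pics/ and viewed, at most 14 in all, crops included, and the job is handed in when it is done.

Besides the shell and the picture viewer there is one more tool, called after "Emit:" as a command line: name --argument value ..., lists and objects as JSON in quotes. step_arm: Moves the arm, as the interface text tells. Its arguments: {"type":"object","properties":{"motion":{"type":"array"},"fingers":{"type":"number"},"squeeze":{"type":"number"}},"required":["motion"]}

```bash
mkdir -p pics; python3 - <<'E'
from plant import *
import cv2,numpy as np
for n in("scene","side"):
    c=capture(n); np.savez(f"{n}.npz",**c); cv2.imwrite(f"pics/{n}0.png",cv2.cvtColor(c["frame"],cv2.COLOR_RGB2BGR))
    print(n,-c["R"].T@c["t"],c["R"][2],(c["z_map"]>0).mean())
o=get_obs();print(o["tcp_pos"],o["ee_rot"],o["width"])
E
```

```text
scene [ 1.10496562 -0.51749764  0.75744679] [-0.52835539  0.50915376 -0.67941374] 0.9959004720052084
side [0.41748649 0.94077151 0.89112128] [ 0.10624476 -0.73129245 -0.67373838] 0.9960683186848959
[0.1856838  0.59631993 0.22192227] [-4.72162331e-01 -3.10582632e+00  2.20286809e-03] 1.0030737616326442
```

View pics/scene0.png

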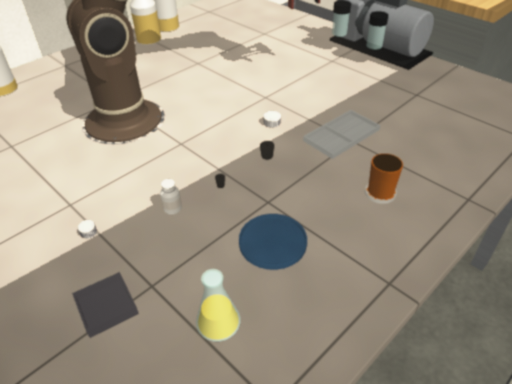

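View pics/side0.png

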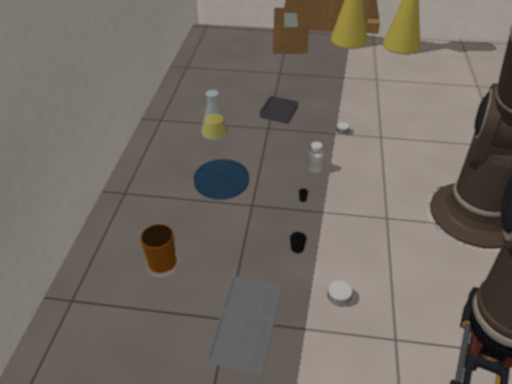

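The scene view shows the large cap (272,119), large stopper (267,150), small stopper (220,181), bottle (170,197) and small cap (88,229). It also has the carrier (105,303), dish (273,240), tray (341,133), flask (218,305) and cup (384,178). The side view shows the same things from the far left, with the large cap at (340,293) and the tray at (247,325).

```bash
cat > h.py <<'E'
import numpy as np,cv2
def cloud(c):
    K,R,t,z=c["intrinsics"],c["R"],c["t"],c["z_map"]
    v,u=np.indices(z.shape); p=np.stack([(u-K[0,2])/K[0,0],(v-K[1,2])/K[1,1],np.ones(z.shape)],-1)*z[...,None]
    return (p-t)@R
def ray(c,uv,h):
    uv=np.asarray(uv,float).reshape(-1,2); d=np.c_[uv,np.ones(len(uv))]@np.linalg.inv(c["intrinsics"]).T@c["R"]
    o=-c["R"].T@c["t"]; return (o+d*((h-o[2])/d[:,2])[:,None])[:,:2]
E
python3 - <<'E'
from h import *
H=dict(cap_large=.026,stopper_large=.038,stopper_small=.03,bottle=.08,cap_small=.024,flask=.138,cup=.095)
S={"scene":dict(cap_large=(272,119),stopper_large=(267,150),stopper_small=(220,181),bottle=(170,188),cap_small=(88,229),flask=(212,280),cup=(384,165),carrier=(105,303),dish=(273,240),tray=(341,133)),
"side":dict(cap_large=(340,293),stopper_large=(298,240),stopper_small=(303,194),bottle=(316,150),cap_small=(343,127),flask=(212,97),cup=(158,240),carrier=(279,109),dish=(221,179),tray=(240,325))}
for n in S:
    c=dict(np.load(n+".npz")); P=cloud(c); f=cv2.cvtColor(c["frame"],cv2.COLOR_RGB2LAB)
    for k,(u,v) in S[n].items():
        if k in H:
            # top face by depth
            w=ray(c,(u,v),H[k]*.8)[0]
            m=(np.hypot(*(P[...,:2]-w).transpose(2,0,1))<.07)&(abs(P[...,2]-H[k])<.005)
            q=P[m][:,:2].astype(np.float32)
            if len(q)<3: print(n,k,"few",w);continue
            (x,y),r=cv2.minEnclosingCircle(q); print(n,k,np.round([x,y,r],4),np.round(np.median(P[m],0),3),len(q))
        else:
            mk=np.zeros((386,514),np.uint8); T=(14,5,5) if k!="dish" else (20,14,14)
            cv2.floodFill(f.copy(),mk,(u,v),0,T,T,4|cv2.FLOODFILL_MASK_ONLY|cv2.FLOODFILL_FIXED_RANGE|(255<<8))
            mk=mk[1:-1,1:-1]; ct=max(cv2.findContours(mk,0,1)[0],key=cv2.contourArea)
            q=ray(c,ct,.014).astype(np.float32); print(n,k,cv2.minAreaRect(q),len(ct))
E
```

```text
scene cap_large [0.3399 0.294  0.0259] [0.341 0.292 0.027] 151
scene stopper_large [0.4349 0.1695 0.0223] [0.439 0.169 0.039] 132
scene stopper_small [0.4361 0.0045 0.0136] [0.437 0.004 0.031] 68
scene bottle [ 0.4133 -0.1275  0.0164] [ 0.415 -0.129  0.081] 111
scene cap_small [ 0.3382 -0.3076  0.0205] [ 0.342 -0.31   0.025] 180
scene flask [ 0.7196 -0.2545  0.019 ] [ 0.721 -0.255  0.139] 340
scene cup [0.7382 0.2574 0.0384] [0.739 0.253 0.097] 542
scene carrier ((0.5392472743988037, -0.3850350081920624), (0.09535791724920273, 0.11123526841402054), 76.37415313720703) 173
scene dish ((0.6601161956787109, -0.04305121302604675), (0.14597439765930176, 0.15449829399585724), 44.21151351928711) 176
scene tray ((0.524971604347229, 0.3807082772254944), (0.22718249261379242, 0.13306990265846252), 85.49592590332031) 173
side cap_large [0.3336 0.2964 0.0267] [0.334 0.298 0.026] 388
side stopper_large [0.4317 0.1724 0.022 ] [0.432 0.174 0.037] 188
side stopper_small [0.4327 0.0059 0.0146] [0.431 0.007 0.029] 65
side bottle [ 0.4087 -0.1256  0.0165] [ 0.408 -0.124  0.079] 70
side cap_small [ 0.3314 -0.3075  0.0215] [ 0.334 -0.305  0.023] 75
side flask [ 0.7154 -0.2524  0.0198] [ 0.714 -0.251  0.137] 81
side cup [0.732  0.2586 0.0372] [0.732 0.261 0.095] 678
side carrier ((0.535385251045227, -0.3818080425262451), (0.12697646021842957, 0.10264033079147339), 77.10408020019531) 94
side dish ((0.654132604598999, -0.033827364444732666), (0.14526014029979706, 0.15789058804512024), 8.66258716583252) 137
side tray ((0.5066053867340088, 0.3670785129070282), (0.19951117038726807, 0.30207377672195435), 1.551361083984375) 926
```

Emit:
step_arm --motion '[{"translation":[4,-4,2],"spin":0},{"translation":[7.5,-7.5,3.5],"spin":0},{"translation":[11,-11,5],"spin":0},{"translation":[14,-15,6.5],"spin":0},{"translation":[17,-18,8],"spin":0}]'

```text
time_s: 0.6
tcp_pos: [0.3497, 0.4219, 0.2994]
ee_rot: [-0.472, -3.105, 0.001]
force: [1.0, 1.4, -0.3]
width: 1.005
gripper_force: 0.0
```

Emit:
step_arm --motion '[{"translation":[2,-3,0],"spin":0},{"translation":[4,-6,0],"spin":0},{"translation":[6,-8,0],"spin":0},{"translation":[6,-8,0],"spin":0}]'

```text
time_s: 1.0
tcp_pos: [0.412, 0.34, 0.2993]
ee_rot: [0.482, 3.103, -0.002]
force: [0.4, -0.8, 0.0]
width: 0.998
gripper_force: 0.0
```

```bash
python3 - <<'E'
from plant import *
import cv2,numpy as np
c=capture("wrist"); np.savez("w1.npz",**c); cv2.imwrite("pics/w1.png",cv2.cvtColor(c["frame"],cv2.COLOR_RGB2BGR))
o=get_obs();print(o["tcp_pos"],o["ee_rot"],-c["R"].T@c["t"],c["R"],o["time_s"])
E
```

```text
[0.41019736 0.34218649 0.29916409] [ 4.78342496e-01  3.10479882e+00 -7.70536534e-04] [0.34090928 0.362926   0.46189438] [[ 0.30347944  0.95283564 -0.00211221]
 [ 0.91654648 -0.29131389  0.27400506]
 [ 0.26046647 -0.08509084 -0.96172593]] 1.05
```

View pics/w1.png

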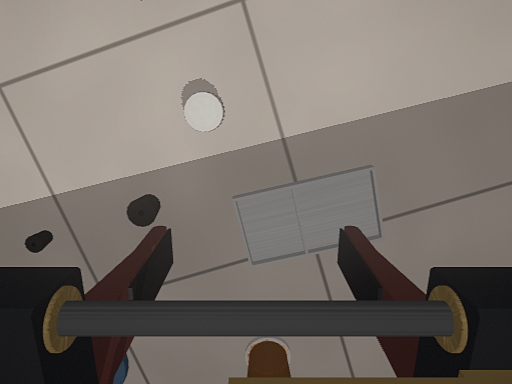

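The wrist view shows the tray corners at about (234,198), (373,166), (381,237) and (253,263). Its cross wall runs from (291,185) to (306,252), so the longer bay is on the right (world +y). The large cap is at (203,112).

```bash
python3 - <<'E'
from h import *
c=dict(np.load("w1.npz"))
q=ray(c,[(234,198),(373,166),(381,237),(253,263)],.016);print(q.round(4))
m=q.mean(0);d=(q[1]-q[0]+q[2]-q[3]);d/=np.linalg.norm(d);print(m,d,np.linalg.norm(q[1]-q[0]),np.linalg.norm(q[2]-q[1]))
print("wall",ray(c,[(291,185),(306,252)],.016).mean(0),"long",m+.042*d,"short",m-.056*d)
P=cloud(c)
for k,h,w in(("cl",.026,(.337,.295)),("sl",.038,(.433,.171)),("ss",.03,(.4345,.005))):
    s=(np.hypot(*(P[...,:2]-w).transpose(2,0,1))<.05)&(abs(P[...,2]-h)<.005); print(k,cv2.minEnclosingCircle(P[s][:,:2].astype(np.float32)))
s=(np.hypot(*(P[...,:2]-m).transpose(2,0,1))<.15)&(P[...,2]>.011)&(P[...,2]<.022)
print(cv2.minAreaRect(P[s][:,:2].astype(np.float32)),s.sum())
E
```

```text
[[0.4591 0.2936]
 [0.4733 0.4882]
 [0.5792 0.4772]
 [0.5628 0.2883]]
[0.51859267 0.38685018] [0.07948824 0.9968358 ] 0.19507503514171354 0.10640909469694539
wall [0.5172494  0.37122831] long [0.52193118 0.42871728] short [0.51414133 0.33102737]
cl ((0.33562353253364563, 0.29364755749702454), 0.025724252685904503)
sl ((0.4342126250267029, 0.17062987387180328), 0.020234452560544014)
ss ((0.4336867034435272, 0.004902690649032593), 0.013274121098220348)
((0.5212262272834778, 0.38530537486076355), (0.20027193427085876, 0.11133110523223877), 85.57429504394531) 1701
```

Emit:
step_arm --motion '[{"translation":[-2.5,-1.6,-3],"spin":0},{"translation":[-5,-3.2,-7],"spin":0},{"translation":[-7.4,-4.8,-11],"spin":0},{"translation":[-7.4,-4.8,-15],"spin":0},{"translation":[-7.4,-4.8,-19],"spin":0}]'

```text
time_s: 1.55
tcp_pos: [0.3334, 0.2968, 0.1083]
ee_rot: [-0.468, -3.106, -0.002]
force: [-0.1, 0.0, -0.2]
width: 0.999
gripper_force: 0.0
```

Emit:
step_arm --motion '[{"translation":[0,0,-4],"spin":0},{"translation":[0,0,-4],"spin":0},{"translation":[0,0,-4],"spin":0}]'

```text
time_s: 1.85
tcp_pos: [0.3342, 0.2964, 0.0694]
ee_rot: [-0.47, -3.105, 0.002]
force: [-0.3, 0.0, 0.3]
width: 0.998
gripper_force: 0.0
```

Emit:
step_arm --motion '[{"translation":[0.2,-0.2,-2.5],"spin":0},{"translation":[0.2,-0.2,-4.5],"spin":0},{"translation":[0.2,-0.2,-5.9],"spin":0},{"translation":[0.2,-0.2,-5.9],"spin":0}]'

```text
time_s: 2.25
tcp_pos: [0.3372, 0.2948, 0.011]
ee_rot: [0.472, 3.106, 0.001]
force: [0.2, 0.1, 0.6]
width: 1.001
gripper_force: 0.0
```

Emit:
step_arm --motion '[{"translation":[0,0,0],"spin":0},{"translation":[0,0,0],"spin":0},{"translation":[0,0,0],"spin":0},{"translation":[0,0,0],"spin":0},{"translation":[0,0,0],"spin":0}]' --fingers 4.0 --squeeze 15

```text
time_s: 2.75
tcp_pos: [0.3372, 0.2941, 0.0107]
ee_rot: [0.472, 3.106, 0.001]
force: [-0.3, -0.8, -0.2]
width: 0.582
gripper_force: 0.0
```

Emit:
step_arm --motion '[{"translation":[0,0,0],"spin":0},{"translation":[0,0,0],"spin":0},{"translation":[0,0,0],"spin":0}]'

```text
time_s: 3.05
tcp_pos: [0.3371, 0.2941, 0.0106]
ee_rot: [0.472, 3.106, 0.001]
force: [-0.6, -1.3, 6.0]
width: 0.561
gripper_force: 15.0
```

Emit:
step_arm --motion '[{"translation":[0,0,2],"spin":0},{"translation":[0,0,4],"spin":0},{"translation":[0,0,5],"spin":0}]'

```text
time_s: 3.35
tcp_pos: [0.3373, 0.2942, 0.0614]
ee_rot: [0.472, 3.105, 0.001]
force: [0.4, 0.5, -0.2]
width: 0.562
gripper_force: 15.0
```

Emit:
step_arm --motion '[{"translation":[3.5,2.5,1],"spin":2},{"translation":[7,5,1],"spin":4},{"translation":[10.5,7.5,1],"spin":6},{"translation":[14,10,1],"spin":8},{"translation":[17.5,12.5,1],"spin":10}]'

```text
time_s: 3.85
tcp_pos: [0.5131, 0.4197, 0.0697]
ee_rot: [-0.197, -3.135, 0.0]
force: [0.2, 0.3, -0.4]
width: 0.563
gripper_force: 15.0
```

Emit:
step_arm --motion '[{"translation":[1,0.8,0],"spin":3},{"translation":[1,0.8,0],"spin":3},{"translation":[1,0.8,0],"spin":3}]'

```text
time_s: 4.15
tcp_pos: [0.5211, 0.4262, 0.0693]
ee_rot: [-0.12, -3.138, 0.002]
force: [-0.2, 0.3, -0.8]
width: 0.564
gripper_force: 15.0
```

Emit:
step_arm --motion '[{"translation":[0,0,-3],"spin":0},{"translation":[0,0,-4.5],"spin":0},{"translation":[0,0,-5.3],"spin":0},{"translation":[0,0,-5.3],"spin":0}]'

```text
time_s: 4.55
tcp_pos: [0.5209, 0.4263, 0.0163]
ee_rot: [-0.118, -3.138, 0.002]
force: [-0.1, -0.1, 0.3]
width: 0.559
gripper_force: 15.0
```

Emit:
step_arm --motion '[{"translation":[0,0,0],"spin":0},{"translation":[0,0,0],"spin":0},{"translation":[0,0,0],"spin":0}]' --fingers 6.2

```text
time_s: 4.85
tcp_pos: [0.5224, 0.4273, 0.0182]
ee_rot: [0.118, 3.138, 0.002]
force: [-0.4, 0.3, 0.6]
width: 0.705
gripper_force: 0.0
```

Emit:
step_arm --motion '[{"translation":[0,0,3],"spin":0},{"translation":[0,0,7],"spin":0}]'

```text
time_s: 5.05
tcp_pos: [0.5208, 0.4259, 0.0863]
ee_rot: [-0.117, -3.137, 0.005]
force: [0.6, 0.0, 1.2]
width: 0.708
gripper_force: 0.0
```

Emit:
step_arm --motion '[{"translation":[-1.5,-4.5,0],"spin":0},{"translation":[-3,-9,0],"spin":0},{"translation":[-4.5,-13.5,0],"spin":0},{"translation":[-6,-18,0],"spin":0},{"translation":[-7.5,-22,0],"spin":0}]' --fingers 6.5

```text
time_s: 5.55
tcp_pos: [0.4465, 0.2048, 0.0879]
ee_rot: [0.119, 3.138, 0.001]
force: [1.0, -0.0, 0.3]
width: 0.742
gripper_force: 0.0
```

Emit:
step_arm --motion '[{"translation":[-1.3,-3.4,0],"spin":0},{"translation":[-1.3,-3.4,-1],"spin":0},{"translation":[-1.3,-3.4,-1],"spin":0}]'

```text
time_s: 5.85
tcp_pos: [0.434, 0.1726, 0.0773]
ee_rot: [0.12, 3.139, 0.001]
force: [0.1, 0.4, 0.0]
width: 0.743
gripper_force: 0.0
```

Down to z of about 0.013, then grip.

Emit:
step_arm --motion '[{"translation":[0,-0.2,-3],"spin":0},{"translation":[0,-0.2,-5.5],"spin":0},{"translation":[0,-0.2,-6.4],"spin":0},{"translation":[0,-0.2,-6.4],"spin":0}]'

```text
time_s: 6.25
tcp_pos: [0.4336, 0.1717, 0.0124]
ee_rot: [-0.116, -3.138, 0.001]
force: [-0.2, 0.0, 0.3]
width: 0.744
gripper_force: 0.0
```

Emit:
step_arm --motion '[{"translation":[0,0,0],"spin":0},{"translation":[0,0,0],"spin":0},{"translation":[0,0,0],"spin":0},{"translation":[0,0,0],"spin":0},{"translation":[0,0,0],"spin":0}]' --fingers 3.0

```text
time_s: 6.75
tcp_pos: [0.4346, 0.1713, 0.0139]
ee_rot: [0.118, 3.138, 0.001]
force: [0.1, -0.3, 4.3]
width: 0.436
gripper_force: 15.0
```

Emit:
step_arm --motion '[{"translation":[0,0,0],"spin":0},{"translation":[0,0,0],"spin":0},{"translation":[0,0,3],"spin":0},{"translation":[0,0,6],"spin":0}]'

```text
time_s: 7.15
tcp_pos: [0.433, 0.1704, 0.0733]
ee_rot: [-0.118, -3.137, 0.002]
force: [0.2, 1.1, -0.1]
width: 0.438
gripper_force: 15.0
```

Emit:
step_arm --motion '[{"translation":[3.5,-2.7,0],"spin":0},{"translation":[7,-5.4,0],"spin":0},{"translation":[10.5,-8.1,0],"spin":0},{"translation":[14,-10.8,0],"spin":0},{"translation":[17.5,-13.5,0],"spin":0}]'

```text
time_s: 7.65
tcp_pos: [0.61, 0.0346, 0.0732]
ee_rot: [-0.117, -3.139, -0.0]
force: [1.4, 0.3, -0.6]
width: 0.438
gripper_force: 15.0
```

Emit:
step_arm --motion '[{"translation":[2.5,-2,0],"spin":0},{"translation":[4.9,-3.8,0],"spin":0},{"translation":[4.9,-3.8,0],"spin":0},{"translation":[4.9,-3.8,0],"spin":0}]'

```text
time_s: 8.05
tcp_pos: [0.6574, -0.0025, 0.0725]
ee_rot: [-0.119, -3.138, 0.0]
force: [-0.1, 0.4, -1.4]
width: 0.435
gripper_force: 15.0
```

```bash
python3 - <<'E'
from plant import *
import cv2,numpy as np
for n in("scene","side"):
    c=capture(n); np.savez(f"{n}2.npz",**c); cv2.imwrite(f"pics/{n}2.png",cv2.cvtColor(c["frame"],cv2.COLOR_RGB2BGR))
I=np.hstack([cv2.imread("pics/scene2.png")[120:320,180:380],cv2.imread("pics/side2.png")[80:280,130:330]])
cv2.imwrite("pics/crop2.png",cv2.resize(I,None,fx=2,fy=2))
print(get_obs()["tcp_pos"])
E
```

```text
[ 0.65691419 -0.00092789  0.07290196]
```

View pics/crop2.png

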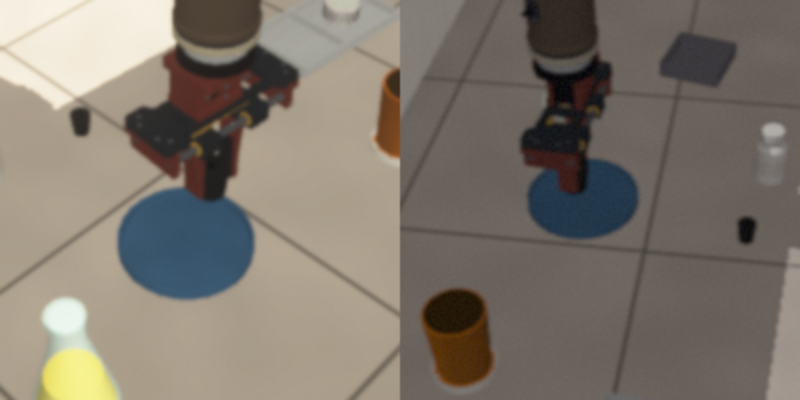

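The stopper is held and hangs upright over the dish: gripper tip at (210,195) in the left half and (570,190) in the right half. Next I lower it to about 0.019 and release.

Emit:
step_arm --motion '[{"translation":[0,0,-3],"spin":0},{"translation":[0,0,-4.5],"spin":0},{"translation":[0,0,-5.3],"spin":0},{"translation":[0,0,-5.4],"spin":0}]'

```text
time_s: 8.55
tcp_pos: [0.6572, -0.0011, 0.0186]
ee_rot: [-0.116, -3.138, -0.001]
force: [1.0, -0.4, 0.8]
width: 0.44
gripper_force: 15.0
```

Emit:
step_arm --motion '[{"translation":[0,0,0],"spin":0},{"translation":[0,0,0],"spin":0},{"translation":[0,0,0],"spin":0}]' --fingers 5.5

```text
time_s: 8.85
tcp_pos: [0.6584, -0.0021, 0.0199]
ee_rot: [0.118, 3.138, 0.0]
force: [1.2, 0.1, -0.3]
width: 0.624
gripper_force: 0.0
```

Emit:
step_arm --motion '[{"translation":[0,0,3],"spin":0},{"translation":[0,0,6],"spin":0}]'

```text
time_s: 9.05
tcp_pos: [0.6573, -0.0022, 0.0794]
ee_rot: [-0.118, -3.138, 0.0]
force: [0.6, 0.3, 1.1]
width: 0.626
gripper_force: 0.0
```

Small stopper at (0.434, 0.005).

Emit:
step_arm --motion '[{"translation":[-4.5,0.1,0],"spin":0},{"translation":[-9,0.2,0],"spin":0},{"translation":[-13.5,0.4,0],"spin":0},{"translation":[-18,0.5,0],"spin":0},{"translation":[-22.3,0.7,0],"spin":0}]' --fingers 5.5

```text
time_s: 9.55
tcp_pos: [0.4333, 0.0048, 0.0797]
ee_rot: [0.118, 3.138, 0.0]
force: [-0.5, -0.8, -0.0]
width: 0.623
gripper_force: 0.0
```

Emit:
step_arm --motion '[{"translation":[0,0,-1.5],"spin":0},{"translation":[0,0,-1.5],"spin":0}]'

```text
time_s: 9.75
tcp_pos: [0.434, 0.005, 0.0642]
ee_rot: [-0.117, -3.139, -0.0]
force: [0.6, 1.1, 0.2]
width: 0.625
gripper_force: 0.0
```

Emit:
step_arm --motion '[{"translation":[0,0,-2.5],"spin":0},{"translation":[0,0,-4.5],"spin":0},{"translation":[0,0,-5.3],"spin":0},{"translation":[0,0,-5.3],"spin":0}]'

```text
time_s: 10.15
tcp_pos: [0.4352, 0.0048, 0.0108]
ee_rot: [-0.118, -3.138, 0.001]
force: [0.8, -0.4, 0.9]
width: 0.626
gripper_force: 0.0
```

Emit:
step_arm --motion '[{"translation":[0,0,0],"spin":0},{"translation":[0,0,0],"spin":0},{"translation":[0,0,0],"spin":0},{"translation":[0,0,0],"spin":0},{"translation":[0,0,0],"spin":0}]' --fingers 1.5 --squeeze 10

```text
time_s: 10.65
tcp_pos: [0.4354, 0.005, 0.0117]
ee_rot: [0.118, 3.138, 0.0]
force: [-0.7, -0.1, 2.2]
width: 0.277
gripper_force: 10.0
```

Emit:
step_arm --motion '[{"translation":[0,0,0],"spin":0},{"translation":[0,0,0],"spin":0},{"translation":[0,0,0],"spin":0},{"translation":[0,0,3],"spin":0},{"translation":[0,0,6],"spin":0}]'

```text
time_s: 11.15
tcp_pos: [0.4338, 0.0048, 0.0712]
ee_rot: [-0.118, -3.136, 0.001]
force: [0.8, -0.1, 0.6]
width: 0.285
gripper_force: 10.0
```

To the dish at (0.655, -0.072).

Emit:
step_arm --motion '[{"translation":[4.4,-1.5,0],"spin":0},{"translation":[8.8,-3,0],"spin":0},{"translation":[13.2,-4.6,0],"spin":0},{"translation":[17.6,-6.2,0],"spin":0},{"translation":[22,-7.7,0],"spin":0}]'

```text
time_s: 11.65
tcp_pos: [0.6562, -0.0729, 0.0709]
ee_rot: [-0.118, -3.139, 0.0]
force: [1.1, 0.0, 0.1]
width: 0.275
gripper_force: 10.0
```

Emit:
step_arm --motion '[{"translation":[0,0,-1],"spin":0},{"translation":[0,0,-1],"spin":0},{"translation":[0,0,-1],"spin":0}]'

```text
time_s: 11.95
tcp_pos: [0.6532, -0.0715, 0.0603]
ee_rot: [-0.117, -3.136, -0.001]
force: [-0.0, -0.9, 0.2]
width: 0.28
gripper_force: 10.0
```

Emit:
step_arm --motion '[{"translation":[0,0,-2.5],"spin":0},{"translation":[0,0,-4],"spin":0},{"translation":[0,0,-4.4],"spin":0},{"translation":[0,0,-4.4],"spin":0}]'

```text
time_s: 12.35
tcp_pos: [0.6544, -0.0714, 0.0173]
ee_rot: [-0.117, -3.138, -0.001]
force: [0.4, 0.7, 0.5]
width: 0.282
gripper_force: 10.0
```

Emit:
step_arm --motion '[{"translation":[0,0,0],"spin":0},{"translation":[0,0,0],"spin":0},{"translation":[0,0,0],"spin":0}]' --fingers 3.6

```text
time_s: 12.65
tcp_pos: [0.6551, -0.0721, 0.0176]
ee_rot: [0.118, 3.139, 0.0]
force: [-0.4, 0.3, 0.3]
width: 0.404
gripper_force: 0.0
```

Emit:
step_arm --motion '[{"translation":[0,0,3],"spin":0},{"translation":[0,0,7],"spin":0},{"translation":[0,0,11],"spin":0}]'

```text
time_s: 12.95
tcp_pos: [0.6545, -0.0721, 0.1282]
ee_rot: [-0.118, -3.138, 0.0]
force: [0.8, -0.1, -0.7]
width: 0.413
gripper_force: 0.0
```

Emit:
step_arm --motion '[{"translation":[-4.8,-1.1,0],"spin":0},{"translation":[-9.6,-2.2,0],"spin":0},{"translation":[-14.4,-3.3,0],"spin":0},{"translation":[-19.2,-4.4,0],"spin":0},{"translation":[-24,-5.4,0],"spin":0}]' --fingers 7.5

```text
time_s: 13.45
tcp_pos: [0.4131, -0.1265, 0.1275]
ee_rot: [0.118, 3.139, -0.0]
force: [-0.4, -0.9, 1.2]
width: 0.824
gripper_force: 0.0
```

Emit:
step_arm --motion '[{"translation":[-0.2,0,0],"spin":0},{"translation":[-0.2,0,0],"spin":0},{"translation":[-0.2,0,0],"spin":0}]'

```text
time_s: 13.75
tcp_pos: [0.4147, -0.1259, 0.1279]
ee_rot: [0.117, 3.137, -0.0]
force: [0.1, -0.5, -0.1]
width: 0.855
gripper_force: 0.0
```

```bash
python3 - <<'E'
from plant import *
import cv2,numpy as np
from h import *
c=capture("wrist"); np.savez("w2.npz",**c); cv2.imwrite("pics/w2.png",cv2.cvtColor(c["frame"],cv2.COLOR_RGB2BGR))
P=cloud(c)
for k,h,w in(("bottle",.08,(.411,-.1265)),("cs",.024,(.335,-.3075))):
    s=(np.hypot(*(P[...,:2]-w).transpose(2,0,1))<.05)&(abs(P[...,2]-h)<.005); print(k,s.sum(),cv2.minEnclosingCircle(P[s][:,:2].astype(np.float32)) if s.sum()>5 else 0)
o=get_obs();print(o["tcp_pos"],o["time_s"])
E
```

```text
bottle 1526 ((0.4103192687034607, -0.1273576021194458), 0.015097366645932198)
cs 1646 ((0.33634865283966064, -0.3077918291091919), 0.018569938838481903)
[ 0.41475245 -0.12580928  0.12765006] 13.8
```

View pics/w2.png

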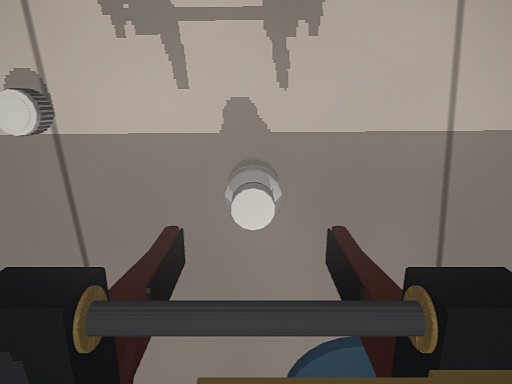

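The bottle's cap is at (253,208), between the fingers, and the small cap is at (18,112). Descending to z 0.032.

Emit:
step_arm --motion '[{"translation":[-0.3,-0.1,-3.5],"spin":0},{"translation":[-0.3,-0.1,-7],"spin":0},{"translation":[-0.3,-0.1,-9],"spin":0},{"translation":[-0.3,-0.1,-9.5],"spin":0}]'

```text
time_s: 14.2
tcp_pos: [0.4097, -0.1264, 0.0301]
ee_rot: [-0.116, -3.136, -0.001]
force: [0.2, 0.3, 0.0]
width: 0.851
gripper_force: 0.0
```

Emit:
step_arm --motion '[{"translation":[0,0,0],"spin":0},{"translation":[0,0,0],"spin":0},{"translation":[0,0,0],"spin":0},{"translation":[0,0,0],"spin":0},{"translation":[0,0,0],"spin":0}]' --fingers 3.5 --squeeze 20

```text
time_s: 14.7
tcp_pos: [0.4107, -0.1271, 0.0331]
ee_rot: [0.118, 3.138, -0.0]
force: [0.4, -0.4, 6.1]
width: 0.493
gripper_force: 20.0
```

Emit:
step_arm --motion '[{"translation":[0,0,0],"spin":0},{"translation":[0,0,0],"spin":0},{"translation":[0,0,1],"spin":0},{"translation":[0,0,4],"spin":0},{"translation":[0,0,5],"spin":0}]'

```text
time_s: 15.2
tcp_pos: [0.4109, -0.1274, 0.0845]
ee_rot: [0.118, 3.137, -0.001]
force: [-0.0, 0.2, -1.1]
width: 0.492
gripper_force: 20.0
```

Emit:
step_arm --motion '[{"translation":[2,-4,0],"spin":0},{"translation":[4,-8,0],"spin":0},{"translation":[6,-12,0],"spin":0},{"translation":[8,-16,0],"spin":0},{"translation":[10,-20,0],"spin":0}]'

```text
time_s: 15.7
tcp_pos: [0.5106, -0.3286, 0.0824]
ee_rot: [0.117, 3.139, 0.0]
force: [1.7, 0.1, -0.6]
width: 0.489
gripper_force: 20.0
```

Emit:
step_arm --motion '[{"translation":[1.5,-3,0],"spin":0},{"translation":[2.5,-5.6,0],"spin":0},{"translation":[2.5,-5.6,0],"spin":0},{"translation":[2.5,-5.6,0],"spin":0}]'

```text
time_s: 16.1
tcp_pos: [0.5344, -0.383, 0.0817]
ee_rot: [-0.119, -3.138, -0.001]
force: [-0.0, -0.2, -1.1]
width: 0.495
gripper_force: 20.0
```

```bash
python3 - <<'E'
from plant import *
import cv2,numpy as np
from h import *
I=[]
for n,b in(("scene",(200,60)),("wrist",(0,0))):
    c=capture(n); np.savez(n+"3.npz",**c); I.append(cv2.cvtColor(c["frame"],cv2.COLOR_RGB2BGR))
    P=cloud(c); s=(abs(P[...,0]-.537)<.09)&(abs(P[...,1]+.384)<.09)&(abs(P[...,2]-.025)<.004)
    print(n,s.sum(),cv2.minAreaRect(P[s][:,:2].astype(np.float32)))
cv2.imwrite("pics/c3.png",np.hstack([cv2.resize(I[0][220:370,40:190],(384,384)),I[1][:,:400]]))
o=get_obs();print(o["tcp_pos"],o["time_s"])
E
```

```text
scene 418 ((0.5405421257019043, -0.3846319615840912), (0.09618987143039703, 0.09813667088747025), 76.37691497802734)
wrist 2319 ((0.5375592708587646, -0.38434621691703796), (0.09631606936454773, 0.09616859257221222), 76.52149200439453)
[ 0.53470541 -0.38154631  0.08204534] 16.2
```

View pics/c3.png

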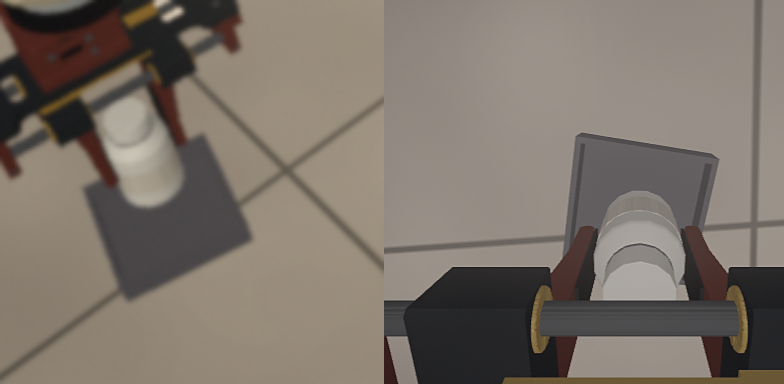

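The bottle is held upright above the carrier, whose centre measures (0.538, -0.384). In the right half its rim corners are at (580,135) and (718,158). Lowering.

Emit:
step_arm --motion '[{"translation":[0.3,-0.2,-1],"spin":0},{"translation":[0.3,-0.2,-3],"spin":0},{"translation":[0.3,-0.2,-4.2],"spin":0},{"translation":[0.3,-0.2,-4.4],"spin":0}]'

```text
time_s: 16.6
tcp_pos: [0.5376, -0.3837, 0.0369]
ee_rot: [-0.116, -3.138, -0.003]
force: [-1.6, 4.5, 6.6]
width: 0.493
gripper_force: 20.0
```

Emit:
step_arm --motion '[{"translation":[0,0,0],"spin":0},{"translation":[0,0,0],"spin":0}]'

```text
time_s: 16.8
tcp_pos: [0.5381, -0.385, 0.0384]
ee_rot: [0.117, 3.139, -0.0]
force: [-0.2, 0.8, -0.9]
width: 0.492
gripper_force: 20.0
```

Emit:
step_arm --motion '[{"translation":[0,0,0],"spin":0},{"translation":[0,0,0],"spin":0},{"translation":[0,0,0],"spin":0}]' --fingers 6.5

```text
time_s: 17.1
tcp_pos: [0.5381, -0.3852, 0.0386]
ee_rot: [0.118, 3.139, -0.0]
force: [-0.2, 0.4, 0.5]
width: 0.719
gripper_force: 0.0
```

Emit:
step_arm --motion '[{"translation":[0,0,2],"spin":0},{"translation":[0,0,5],"spin":0},{"translation":[0,0,8],"spin":0}]'

```text
time_s: 17.4
tcp_pos: [0.5376, -0.3849, 0.1189]
ee_rot: [-0.118, -3.138, -0.001]
force: [-0.4, -0.5, 0.6]
width: 0.739
gripper_force: 0.0
```

Emit:
step_arm --motion '[{"translation":[-4.5,1.7,0],"spin":0},{"translation":[-9,3.4,0],"spin":0},{"translation":[-13.5,5.1,0],"spin":0},{"translation":[-18,6.8,0],"spin":0},{"translation":[-20.1,7.7,0],"spin":0}]'

```text
time_s: 17.9
tcp_pos: [0.333, -0.3067, 0.1183]
ee_rot: [-0.12, -3.138, -0.002]
force: [0.4, -0.2, 0.4]
width: 0.742
gripper_force: 0.0
```

Emit:
step_arm --motion '[{"translation":[0,0,-2.5],"spin":0},{"translation":[0,0,-5],"spin":0},{"translation":[0,0,-6],"spin":0},{"translation":[0,0,-6],"spin":0}]'

```text
time_s: 18.3
tcp_pos: [0.3363, -0.3076, 0.0574]
ee_rot: [-0.118, -3.137, -0.002]
force: [-0.3, -1.4, 0.5]
width: 0.742
gripper_force: 0.0
```

Small cap: down to z of about 0.010, then grip.

Emit:
step_arm --motion '[{"translation":[0,0,-2.5],"spin":0},{"translation":[0,0,-4.2],"spin":0},{"translation":[0,0,-4.7],"spin":0},{"translation":[0,0,-4.7],"spin":0}]'

```text
time_s: 18.7
tcp_pos: [0.3371, -0.3082, 0.0115]
ee_rot: [-0.118, -3.139, -0.0]
force: [-0.7, -0.4, -0.3]
width: 0.74
gripper_force: 0.0
```

Emit:
step_arm --motion '[{"translation":[0,0,0],"spin":0},{"translation":[0,0,0],"spin":0},{"translation":[0,0,0],"spin":0},{"translation":[0,0,0],"spin":0},{"translation":[0,0,0],"spin":0}]' --fingers 2.6 --squeeze 15

```text
time_s: 19.2
tcp_pos: [0.3373, -0.3082, 0.0117]
ee_rot: [0.118, 3.139, -0.0]
force: [-0.3, 1.2, 4.9]
width: 0.406
gripper_force: 15.0
```

Emit:
step_arm --motion '[{"translation":[0,0,0],"spin":0},{"translation":[0,0,0],"spin":0},{"translation":[0,0,2],"spin":0},{"translation":[0,0,6],"spin":0},{"translation":[0,0,9],"spin":0}]'

```text
time_s: 19.7
tcp_pos: [0.3367, -0.3081, 0.1026]
ee_rot: [-0.118, -3.139, -0.0]
force: [0.3, -0.5, 0.2]
width: 0.401
gripper_force: 15.0
```

Emit:
step_arm --motion '[{"translation":[1.3,4.6,0],"spin":0},{"translation":[2.6,9.2,0],"spin":0},{"translation":[3.9,13.8,0],"spin":0},{"translation":[5.2,18.4,0],"spin":0},{"translation":[6.5,23,0],"spin":0}]'

```text
time_s: 20.2
tcp_pos: [0.4022, -0.0763, 0.1015]
ee_rot: [0.118, 3.139, -0.0]
force: [1.1, 0.5, -0.4]
width: 0.406
gripper_force: 15.0
```

Emit:
step_arm --motion '[{"translation":[1.3,4.6,0],"spin":0},{"translation":[2.6,9.2,0],"spin":0},{"translation":[3.9,13.8,0],"spin":0},{"translation":[5.2,18.4,0],"spin":0},{"translation":[6.5,23,0],"spin":0}]'

```text
time_s: 20.7
tcp_pos: [0.4671, 0.1539, 0.1013]
ee_rot: [0.118, 3.139, -0.0]
force: [1.2, -0.9, -0.9]
width: 0.399
gripper_force: 15.0
```

Emit:
step_arm --motion '[{"translation":[1.3,4.6,0],"spin":0},{"translation":[2.6,9.2,0],"spin":0},{"translation":[4,13.8,0],"spin":0},{"translation":[4.8,17.6,0],"spin":0},{"translation":[4.8,17.6,0],"spin":0}]'

```text
time_s: 21.2
tcp_pos: [0.5141, 0.3347, 0.1008]
ee_rot: [-0.107, -3.139, -0.005]
force: [-0.3, -0.2, -0.2]
width: 0.4
gripper_force: 15.0
```

Emit:
step_arm --motion '[{"translation":[0,0,-2],"spin":0},{"translation":[0,0,-3],"spin":0},{"translation":[0,0,-3],"spin":0}]'

```text
time_s: 21.5
tcp_pos: [0.5139, 0.3264, 0.0695]
ee_rot: [-0.118, -3.137, 0.004]
force: [0.2, 0.7, 0.1]
width: 0.401
gripper_force: 15.0
```

Emit:
step_arm --motion '[{"translation":[0.2,0.3,-2.5],"spin":0},{"translation":[0.2,0.3,-4.5],"spin":0},{"translation":[0.2,0.3,-5.3],"spin":0},{"translation":[0.2,0.3,-5.3],"spin":0}]'

```text
time_s: 21.9
tcp_pos: [0.5166, 0.3301, 0.0177]
ee_rot: [-0.118, -3.138, 0.002]
force: [-0.5, 0.4, 0.4]
width: 0.402
gripper_force: 15.0
```

Emit:
step_arm --motion '[{"translation":[0,0,0],"spin":0},{"translation":[0,0,0],"spin":0},{"translation":[0,0,0],"spin":0}]' --fingers 4.3

```text
time_s: 22.2
tcp_pos: [0.5175, 0.3313, 0.0193]
ee_rot: [0.118, 3.138, 0.002]
force: [0.2, -0.1, 0.0]
width: 0.487
gripper_force: 0.0
```

Emit:
step_arm --motion '[{"translation":[0,0,3],"spin":0},{"translation":[0,0,8],"spin":0},{"translation":[-3,0,13],"spin":0},{"translation":[-6,0,17],"spin":0},{"translation":[-9,0,20],"spin":0}]'

```text
time_s: 22.7
tcp_pos: [0.4271, 0.3309, 0.2205]
ee_rot: [0.119, 3.137, 0.002]
force: [0.1, 0.8, -0.2]
width: 0.49
gripper_force: 0.0
```

```bash
python3 - <<'E'
from plant import *
import cv2,numpy as np
from h import *
H=dict(cap_large=(.03,.522,.427),stopper_large=(.043,.657,-.003),stopper_small=(.035,.655,-.072),bottle=(.084,.538,-.385),cap_small=(.028,.516,.33))
I=[]
for n in("scene","side","wrist"):
    c=capture(n); I.append(cv2.cvtColor(c["frame"],cv2.COLOR_RGB2BGR)); P=cloud(c)
    for k,(h,x,y) in H.items():
        s=(np.hypot(P[...,0]-x,P[...,1]-y)<.04)&(abs(P[...,2]-h)<.006)
        if s.sum()>9: (a,b),r=cv2.minEnclosingCircle(P[s][:,:2].astype(np.float32)); print(n,k,np.round([a,b,r,np.median(P[s][:,2])],3))
cv2.imwrite("pics/f.png",cv2.resize(np.hstack(I[:2]),(800,300))); cv2.imwrite("pics/fs.png",cv2.resize(I[0][80:330,50:400],None,fx=2,fy=2))
E
```

```text
scene cap_large [0.52  0.423 0.029 0.031]
scene stopper_large [ 0.659 -0.002  0.02   0.044]
scene stopper_small [ 0.654 -0.072  0.013  0.036]
scene bottle [ 0.54  -0.386  0.017  0.085]
scene cap_small [0.521 0.328 0.02  0.029]
side cap_large [0.518 0.428 0.026 0.029]
side stopper_large [ 0.654 -0.     0.021  0.042]
side stopper_small [ 0.649 -0.071  0.014  0.034]
side bottle [ 0.537 -0.385  0.017  0.082]
side cap_small [0.513 0.332 0.019 0.027]
wrist cap_large [0.519 0.426 0.025 0.031]
wrist stopper_large [0.656 0.008 0.017 0.043]
wrist cap_small [0.516 0.33  0.019 0.029]
```

View pics/fs.png

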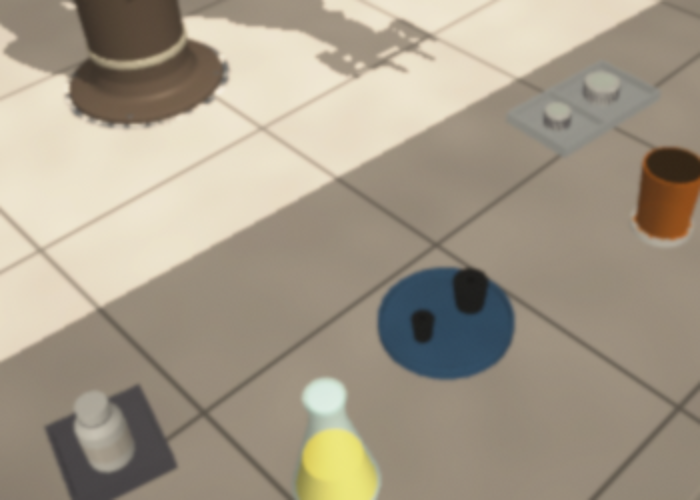

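All five stand upright at floor height in their places: caps at (602,85) and (557,115), stoppers at (470,290) and (422,325), bottle at (103,430). The flask and cup have not moved.

```bash
python3 -c "
from plant import *
print(close_job())"
```

```text
the job is handed in; nothing more can be done
None
```

The job is handed in (no verdict was returned): in the last camera check both stoppers, both caps and the bottle stood upright on the floors of their places, and the flask and filter cup showed no sign of having moved.

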